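Wedge the printing block tight in its jig

TASK

Lock the flower printing block into its wooden jig. Lay the loose tapered wedge flat in the mouth of the slot beside the block, thin end first and straight face to the block, and let go of it while it is still loose; then tap or push its red thick end along the slot until it jams and stands firm against a steady push of about 15 N, never pushing harder than about 22 N. Leave the block flat against its end stop, the wedge gripping on its own, and the other things on the table where they are.

Things in the scene. Friction and masses are not known exactly. Their poses are not given: they have to be found in the camera images.
- jig: Fixed plywood board, 260 x 200 x 12 mm, with wooden rails. Origin: at table height (board's top at z = +12 mm), 30 mm to +x of the board's middle. Its x axis runs along the slot, from the open mouth inwards: the way the wedge is driven. The block lies on it, the slot at the block's -y side. The board in front of the slot (x from -160 to -40 mm, y from -100 to +100) is clear.
- slot_mouth (a point): Middle of the slot's open mouth, on the board's top: jig x = -40, y = -50, z = +12 mm. The slot lies between the block's -y face (parallel to jig x) and a dark tapered fence, 24 mm high, x from -45 to +60 mm. It narrows 1 mm in 7 towards +x: about 20.5 mm wide at x = -40, 10.5 mm at x = +30. The fence may stand up to 3.5 mm nearer or further (not reported), so where the wedge jams varies.
- block_stop (a point): On the board's top at the middle of the end stop's face, jig x = +61, y = 0, z = +12 mm; the stop is 24 mm high, y from -38 to +38 mm, and holds the block's +x end as the wedge drags it along.
- cheek_face (a point): On the board's top at the middle of the sprung wooden cheek's face, jig x = +10, y = +40, z = +12 mm (cheek at rest). It backs the block's +y face and yields about 1 mm per 30 N of clamping, up to 9 mm.
- block: Printing block, 100 (along jig x) x 80 x 24 mm, 0.22 kg, pale wood with a terracotta face and yellow flowers; origin under its middle. It lies loose in the jig, origin at about jig x = +9, y = -0.5, z = +12 mm: its -y face, the slot's wall, at jig y = -40.5 mm, its front end at jig x = -41 mm. It has 1 to 3 mm of play.
- wedge: Pale waxed wedge, 110 (x) x 32 mm high lying flat, 0.1 kg; origin under its mid-length. Straight face y = +10 mm, goes to the block. Thin end at x = +55 mm: 12 mm thick. Slanted face (1 in 7, at -y: y = -2 at the thin end) to the fence. Tail from x = -20 to the red end at x = -55: parallel, 23 mm thick, y from -13 to +10. Laid right: the jig's yaw, origin at jig y = -50.5 mm or 1 to 2 mm less.
- wedge_thin (a point): Middle of the wedge's thin end face, 16 mm above its underside. It first jams with this point at jig x of about -5 to 45 mm, depending on the fence and the block's play; at x = -28 mm it lies loose in the mouth.
- wedge_thick (a point): Middle of the red thick end face, 16 mm above the underside: where to push, along jig +x. Once it jams, the push needed grows by about 2 to 4 N per mm driven, and it does not spring back. It ends 10 to 72 mm out of the mouth. Pushing askew or downwards wastes force in friction.
- strip: Bystander: straight grey packing strip, 110 x 20 x 32 mm, not tapered; origin under its middle. It and the wedge lie on either side of the jig, either way round.
- ink_yellow: Bystander: jar of yellow ink, 54 mm across, 100 mm tall; origin under its middle.
- ink_red: Bystander: jar of red ink, 54 mm across, 100 mm tall; origin under its middle.
- tube: Bystander: white upright bottle, 38 mm across, 130 mm tall; origin under its middle.
- brush: Bystander: brush lying on the table.
- spare_block: Bystander: spare printing block, 70 x 70 x 24 mm, grey face with a blue disc; origin under its middle.

How it is judged (in metres and radians):
On the way, in this order (a step that is already met when the one before it is completed fails the run):
1. the wedge lies flat in the mouth of the slot, thin end in, let go of and still loose (x of wedge_thin in the frame of jig above -0.036 m and y of wedge_thin in the frame of jig between -0.058 and -0.036 m and z of wedge in the frame of jig below 0.016 m and angle between the x axis of wedge and the x axis of jig, either way round below 0.2 rad and contact force between the fingers and wedge below 0.2 N and contact force between wedge and block below 4 N), for 0.2 s.
2. the wedge is driven until it presses the block firmly (contact force between wedge and block above 10 N), for 0.2 s.
At the end, for the whole second after the job is handed in: The wedge lies flat in the slot, in line with it (within 0.06 rad), let go of and at rest, and by itself presses the block with more than 10 N; the block lies flat and straight in the jig, within 6 mm of its end stop (contact force between wedge and block above 10 N and contact force between the fingers and wedge below 0.1 N and x of wedge_thin in the frame of jig above -0.015 m and z of each of wedge, block in the frame of jig below 0.016 m and angle between wedge's own z axis and vertical below 0.08 rad and angle between the x axis of wedge and the x axis of jig, either way round below 0.06 rad and angle between the x axis of block and the x axis of jig, either way round below 0.04 rad and x of block in the frame of jig above 0.005 m and linear speed of wedge below 0.01 m/s); the robot touches nothing.
It fails at once if the wedge is over-driven: it presses the block with more than 40 N (contact force between wedge and block above 40 N).
It fails at once if a bystander is moved by more than 30 mm (distance of any of strip, ink_yellow, ink_red, tube, brush, spare_block from where it was at the start of the episode above 0.03 m).
It also fails if it takes over 61 s, if anything falls off the work surface, if the arm or the gripper's body presses on something with over 40 N, if the wrist force passes 120 N, or if a joint passes its speed limit or range.

ROBOT

A 6-joint arm with a two-finger parallel gripper is mounted at the origin on the work surface. World frame = base frame: x ahead of the robot, y to its left, z up, the work surface at z = 0. Lengths are in mm, angles in rad, forces in N, time in s.
With the tool pointing down it reaches from about 350 to 975 mm from the base axis. Payload 7.1 kg.
Tool frame: the origin (TCP) lies midway between the tips of the shut fingers; the grasp point (between the pads) lies 19 mm behind it (ctrl.grip_depth is the distance from the TCP to the grasp point, in mm); z points along the fingers, y is the line along which they close (so a half turn about z gives the same grasp; the last joint's range is limited). The gripper opens to 88 mm and grips with 3 to 60 N. Pads are 20 mm wide; open, the fingers measure 115 mm over their backs; the gripper's body (75 mm by 178 mm) begins 61 mm behind the grasp point.
Start: joints at [1.085, 0.423, 1.63, -0, 1.089, -0.019], TCP at [281.237, 558.131, 222.675] pointing down, gripper open.
Joint ranges: [-3, 3], [-0.9, 2.11], [0.09, 2.58], [-1.31, 4.45], [0.11, 2.69], [-2.54, 2.54]. Speed limits (rad/s): [2.39, 2.39, 3.01, 3.14, 3.14, 3.14].

INTERFACE

Orientations are given as a rotation vector (axis times angle).
In Python, from workcell import ctrl, cams gives the robot as it stands.
- The arm moves only by the tool move_arm, never from a script. Its argument "steps" is a list of rows, each a list of 3 entries, a list of its own where there are three numbers: the shift along the tool's x, y, z in units of 25 mm (1.0 is 25 mm), then the turn about the tool's z in units of 5 degrees (1.0 is 5 degrees), then the closure, from 0 (fully open) to 1 (shut). A call has 1 to 20 rows; each row shifts and turns the commanded pose from where the row before left it, along the tool's axes as they then stand; what a row does not reach is not made up. A row lasts 1/12 s, in which the tool goes at most 41.7 mm and 7.16 degrees, less where a joint would pass 70% of its speed; a pose out of reach is approached as far as the arm can. A call is refused whole if a number of a shift passes 1 or a number of a turn 1, either way. A call with a gripper value outside its range is refused whole. The fingers move at their own pace and stop on an object; the grip force is fixed at half the most. Time passes only in rows, so rows that do not move let the fingers close. It gives the time, the measured TCP pose, the force, the opening and the grip force at its end, in the units of the state.
- ctrl.get_obs(): the state, without advancing time (a new reading comes with each control period).
- cams.get_image(name): name is "scene" or "side" or "wrist"; returns a dict with "image" (420x560x3 uint8, red, green, blue), "camera_matrix" (3x3 intrinsics, pixels), "xyz" and "rotation" of the camera in the world; the wrist camera has in their place "mount" (4x4, takes a point from camera to tool coordinates, whose origin is the TCP and whose axes are the flange's). Camera axes: x right, y down, z forward; pixel columns grow to the right and rows downward; lengths in mm; the calibration is good to about 2 mm. A picture is of the moment at which its call begins: read the wrist's pose just before it. There is no depth.
- ctrl.close_job(): hands the job in; it is judged then, once.
Trained networks look in the newest picture that a camera, given by its name, has taken for a name from the list of things; names that differ only in an ending like _2 or _b are one class to them, and where a whole thing is asked for, a point or a joint stands for the part that bears it (a point fixed in the world has none). Each returns a list of dicts, best first, with "p" (0 to 1); they miss things now and then, are a little off and sometimes report something else, mostly with a low value. They report only what shows in the picture. A call takes as long as a camera call.
- cams.boxes_of(camera, thing): "rect" ([centre column, centre row, width, height] in pixels, round what is visible of it).
- cams.cut_out(camera, thing): "pixels" (420x560 bool, what is visible of it) and "rect" ([centre column, centre row, width, height] in pixels, round what is visible of it).
The state is a dict: "t": time; "qpos": joint angles; "qvel": joint speeds; "joint_torque": joint torques, N m; "ee_pos": TCP position; "orientation": TCP orientation; "ft_force": force on the tool from outside, world axes, zero at the start; "moment": the same for the moment, N m; "width": finger opening in mm; "grasp_force": force on a finger pad.
Only numpy, scipy, OpenCV 4.12 (cv2) and the standard library are available. Lean on these libraries where they do the work, as an engineer would, in place of code of your own. Each camera call takes 0.05 s, during which the arm holds its last target. There are 200 camera calls.

## Working session

There is one attempt and no reset: what is moved stays moved. The work goes in short steps, Python scripts to look and compute and a tool call to move; the robot and the scene stay as the last step left them, time stands still between calls to the robot, and variables do not carry over. Pictures are saved under pics/ and viewed, at most 13 in all, crops included, and the job is handed in when it is done.

Besides the shell and the picture viewer there is one more tool, called after "Request:" as name([rows], argument=value, ...), one row to a line, values as JSON. move_arm: Moves the arm, as the interface text tells. Its arguments: {"type":"object","properties":{"steps":{"type":"array"}},"required":["steps"]}

```bash
mkdir -p pics; ls
cat > h.py <<'E'
import numpy as np, cv2
from workcell import ctrl, cams
from scipy.spatial.transform import Rotation as R
def campose(name,im):
    if name=='wrist':
        o=ctrl.get_obs(); T=np.eye(4); T[:3,:3]=R.from_rotvec(o['orientation']).as_matrix(); T[:3,3]=o['ee_pos']
        T=T@np.array(im['mount']); return T[:3,:3],T[:3,3]
    return np.array(im['rotation']).reshape(3,3),np.array(im['xyz'])
def ray(cam,uv):
    K,Rm,t=cam; d=Rm@np.linalg.solve(K,[uv[0],uv[1],1]); return t,d/np.linalg.norm(d)
def onz(cam,uv,z):
    t,d=ray(cam,uv); return t+d*(z-t[2])/d[2]
def proj(cam,p):
    K,Rm,t=cam; q=K@(Rm.T@(np.array(p)-t)); return q[:2]/q[2]
def tri(obs):
    A=np.zeros((3,3));b=np.zeros(3)
    for cam,uv in obs:
        t,d=ray(cam,uv);M=np.eye(3)-np.outer(d,d);A+=M;b+=M@t
    return np.linalg.solve(A,b)
def shot(name):
    im=cams.get_image(name); Rm,t=campose(name,im)
    return im['image'],(np.array(im['camera_matrix']),Rm,t)
def save(img,fn): cv2.imwrite(fn,cv2.cvtColor(img,cv2.COLOR_RGB2BGR))
E
python3 - <<'E'
from h import *
np.set_printoptions(precision=1,suppress=True)
for n in ['scene','side']:
    im,c=shot(n); save(im,f'pics/{n}0.png'); print(n,c[2],c[1])
    for th in ['jig','block','wedge','wedge_thick','strip','spare_block','tube','ink_red','ink_yellow','brush']:
        for b in cams.boxes_of(n,th)[:2]: print(th,np.array(b['rect']),round(b['p'],2))
print(ctrl.get_obs())
E
```

```text
picsTraceback (most recent call last):
  File "<stdin>", line 4, in <module>
  File "h.py", line 21, in shot
    im=cams.get_image(name); Rm,t=campose(name,im)
                                  ~~~~~~~^^^^^^^^^
  File "h.py", line 8, in campose
    return np.array(im['rotation']).reshape(3,3),np.array(im['xyz'])
           ~~~~~~~~~~~~~~~~~~~~~~~~~~~~~~~~^^^^^
ValueError: cannot reshape array of size 3 into shape (3,3)
```

Rotation is a rotation vector.

```bash
sed -i "s/np.array(im\['rotation'\]).reshape(3,3)/R.from_rotvec(im['rotation']).as_matrix()/" h.py
python3 - <<'E'
from h import *
np.set_printoptions(precision=1,suppress=True)
for n in ['scene','side']:
    im,c=shot(n); save(im,f'pics/{n}0.png'); print(n,c[2],c[1])
    for th in ['jig','block','wedge','strip','spare_block','tube','ink_red','ink_yellow','brush']:
        for b in cams.boxes_of(n,th)[:2]: print(th,np.array(b['rect']),round(b['p'],2))
o=ctrl.get_obs(); print(o['t'],o['ee_pos'],o['orientation'],o['ft_force'])
E
```

```text
scene [1434.6 -306.4  833.1] [[ 0.4  0.6 -0.7]
 [ 0.9 -0.2  0.3]
 [-0.  -0.8 -0.6]]
jig [273.6 233.4 102.9  83.2] 0.68
block [271.4 232.7  40.1  39.7] 0.83
block [350.4 177.9   9.4  27.7] 0.51
wedge [353.5 178.    9.2  29.6] 0.66
strip [155.7 226.7  30.7  20.3] 0.73
spare_block [401.5 150.9  26.7  22.2] 0.56
tube [176.7 284.8  21.   43.7] 0.97
tube [352.1 178.3  12.4  33.3] 0.68
ink_red [419.4 226.1  26.2  42.5] 0.75
ink_yellow [350.5 178.2  10.   26.9] 0.74
ink_yellow [428.4 205.3  23.1  32.2] 0.67
brush [120.2 275.2  76.3  31.1] 0.58
side [ 466.4 -863.5  816.6] [[ 1.  -0.1  0.1]
 [-0.1 -0.6  0.8]
 [ 0.  -0.8 -0.7]]
jig [285.2 228.3  96.2  61.4] 0.97
jig [359.6 280.9  18.5  42.8] 0.16
block [294.2 224.6  34.1  27.6] 0.88
wedge [240.2 169.7  34.1  14.7] 0.6
strip [250.8 310.6  45.9  33.5] 0.84
spare_block [216.8 138.4  21.5  13.8] 0.59
tube [360.1 281.4  18.6  43.3] 0.76
ink_red [293.2 224.3  34.9  31.6] 0.71
ink_red [315.6 148.9  15.   27.2] 0.66
ink_yellow [297.2 145.   15.5  30.6] 0.81
brush [358.8 281.5  21.8  42.6] 0.36
1.05 [281.2 558.1 222.7] [-0.7 -3.1 -0. ] [-0.7 -0.2  0.1]
```

View pics/scene0.png

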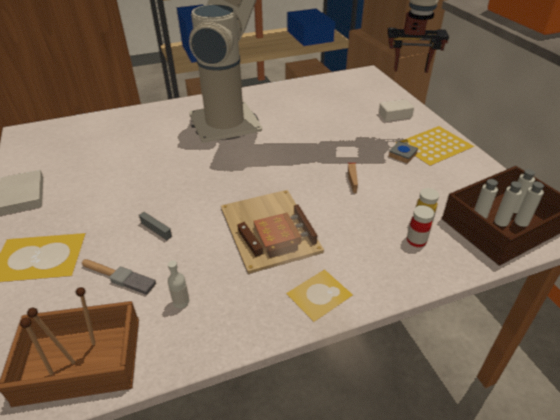

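View pics/side0.png

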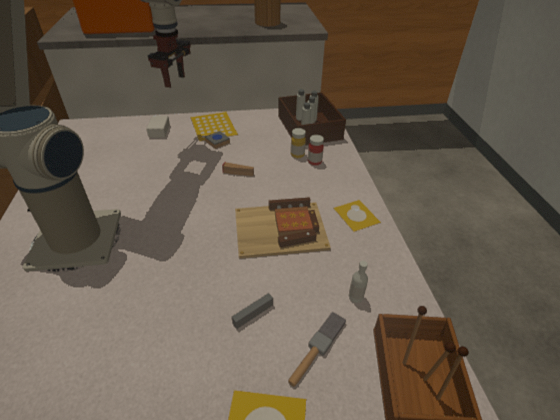

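Scene: the jig is at about (272,230), the wedge with a red end at (353,178), and the grey strip at (155,226). In the side view the wedge is at (238,169). The networks agree on the wedge. Next come rough positions, then a wrist look.

Run:
```python
from h import *
np.set_printoptions(precision=1,suppress=True)
_,a=shot('scene');_,b=shot('side')
for n,u,v,z in [('wedge',(353.5,178),(239,169.7),16),('jig',(272,231),(283,229),12),('strip',(155.7,226.7),(252,310),16),('redjar',(419.4,226),(315.6,149),50),('yel',(428,205),(297,145),50),('spare',(402,151),(217,139),20),('tube',(177,285),(360,281),60)]:
    print(n,tri([(a,u),(b,v)]),onz(a,u,z),onz(b,v,z))
im=cams.get_image('wrist');print(im['mount'],im['camera_matrix'])
o=ctrl.get_obs();print(R.from_rotvec(o['orientation']).as_matrix())
```

```text
wedge [489.3 267.3  14.8] [489.9 267.3  16. ] [489.5 264.4  16. ]
jig [602.9 -32.3  -0.9] [614.7 -35.7  12. ] [601.  -46.9  12. ]
strip [ 487.  -316.5   12.1] [ 493.1 -317.6   16. ] [ 486.3 -317.4   16. ]
redjar [771.2 304.1  54. ] [769.2 305.5  50. ] [772.7 312.7  50. ]
yel [710.9 368.1  45.4] [707.4 373.3  50. ] [710.  347.5  50. ]
spare [416.2 480.9  16. ] [421.6 476.8  20. ] [416.4 474.6  20. ]
tube [ 752.  -301.6   63.7] [ 748.9 -301.8   60. ] [ 753.4 -298.6   60. ]
[[  -0.    -1.    -0.3   77.3]
 [   1.    -0.    -0.     0.7]
 [  -0.    -0.3    1.  -162.1]
 [   0.     0.     0.     1. ]] [[352.3   0.  275.5]
 [  0.  352.3 210.1]
 [  0.    0.    1. ]]
[[-0.9  0.5 -0. ]
 [ 0.5  0.9 -0. ]
 [ 0.  -0.  -1. ]]
```

```bash
cat >> h.py <<'E'
def go(target,yaw=None,o=None):
    """print shift (tool axes, units of 25mm) and turn units to reach target world xyz"""
    o=o or ctrl.get_obs(); Rm=R.from_rotvec(o['orientation']).as_matrix()
    d=Rm.T@(np.array(target)-o['ee_pos'])/25
    print('t',round(o['t'],2),'pos',np.round(o['ee_pos'],1),'toolx yaw deg',round(np.degrees(np.arctan2(Rm[1,0],Rm[0,0])),2),'tilt',np.round(Rm[:,2],4))
    print('shift units',np.round(d,3), '' if yaw is None else ('turn units (tool z)',-(((yaw-np.degrees(np.arctan2(Rm[1,0],Rm[0,0]))+180)%360)-180)/5))
E
python3 -c "
from h import *
go([489,267,222])"
```

```text
t 1.2 pos [281.2 558.1 222.7] toolx yaw deg 153.25 tilt [-0. -0. -1.]
shift units [-12.662  -6.659   0.027]
```

Request:
move_arm([
  [[-0.9, -0.47, 0], 0, 0],
  [[-0.9, -0.47, 0], 0, 0],
  [[-0.9, -0.47, 0], 0, 0],
  [[-0.9, -0.47, 0], 0, 0],
  [[-0.9, -0.47, 0], 0, 0],
  [[-0.9, -0.47, 0], 0, 0],
  [[-0.9, -0.47, 0], 0, 0],
  [[-0.9, -0.47, 0], 0, 0],
  [[-0.9, -0.47, 0], 0, 0],
  [[-0.9, -0.47, 0], 0, 0],
  [[-0.9, -0.47, 0], 0, 0],
  [[-0.9, -0.47, 0], 0, 0],
  [[-0.9, -0.47, 0], 0, 0],
  [[-0.9, -0.47, 0], 0, 0],
  [[0, 0, 0], 0, 0],
])

```text
t: 2.45
ee_pos: [490.6, 266.7, 222.9]
orientation: [0.731, 3.054, -0.001]
ft_force: [0.4, 0.9, -0.7]
width: 87.9
grasp_force: 0.0
```

Run:
```python
from h import *
np.set_printoptions(precision=1,suppress=True)
im,c=shot('wrist'); save(cv2.resize(im,None,fx=1.4,fy=1.4),'pics/w1.png')
m=cams.cut_out('wrist','wedge')
for b in m[:2]:
    print(b['p'],np.array(b['rect']))
np.save('w1mask.npy',m[0]['pixels']); np.save('w1.npy',im)
go([0,0,0])
```

```text
0.83 [272.2 177.8  32.8 106.1]
t 2.55 pos [488.8 269.  222.7] toolx yaw deg 153.14 tilt [-0.  0. -1.]
shift units [ 12.6 -18.4   8.9]
```

View pics/w1.png

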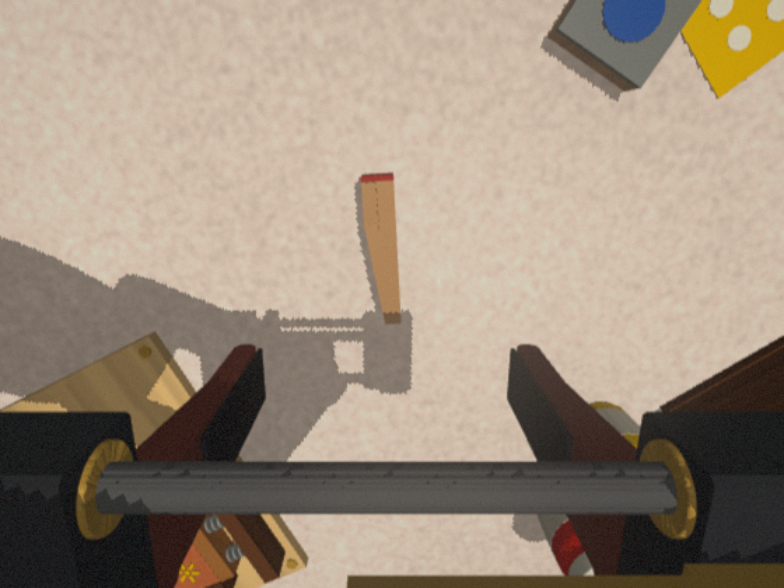

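Wrist view: the red thick end is at the top (377,178 in the 1.4x picture) and the thin end at the bottom (392,320). The straight face is on the right. The jig lies to the lower left. I'll fit the wedge model to the mask.

```bash
cat >> h.py <<'E'
from scipy.optimize import minimize
PL=np.array([[-55,-13],[-20,-13],[55,-2],[55,10],[-55,10]],float)
WV=np.array([[x,y,z] for z in (0,32) for x,y in PL])
def sil(cam,p,V=WV,S=8):
    c,s=np.cos(p[2]),np.sin(p[2]); X=V@np.array([[c,s,0],[-s,c,0],[0,0,1]])+[p[0],p[1],p[3]]
    u=np.array([proj(cam,q) for q in X]); h=cv2.convexHull(np.float32(u))
    im=np.zeros((420*2,560*2),np.uint8); cv2.fillConvexPoly(im,np.int32(np.round((h*2+.5)*256)),1,shift=8); return im>0
def fit(obs,p0,V=WV,freez=False):
    obs=[(c,cv2.resize(np.uint8(m),None,fx=2,fy=2,interpolation=cv2.INTER_NEAREST)>0) for c,m in obs]
    sc=np.array([1,1,.01,1])
    def f(q):
        p=np.array(p0)+np.r_[q,np.zeros(4-len(q))]*sc
        return sum(1-(lambda a:(a&m).sum()/(a|m).sum())(sil(c,p,V)) for c,m in obs)/len(obs)
    n=4 if freez else 3
    for st in (12,4,1.5):
        q0=np.zeros(n) if st==12 else r.x
        r=minimize(f,q0,method='Nelder-Mead',options=dict(initial_simplex=np.vstack([q0]+[q0+st*e for e in np.eye(n)]),xatol=.02,fatol=1e-5))
    return np.array(p0)+np.r_[r.x,np.zeros(4-n)]*sc, 1-r.fun
E
python3 - <<'E'
from h import *
np.set_printoptions(precision=3,suppress=True)
im,c=shot('wrist'); m=cams.cut_out('wrist','wedge')[0]['pixels']
a=onz(c,(377/1.4,178/1.4),32);b=onz(c,(392/1.4,320/1.4),32)
print(a,b,np.linalg.norm(a-b)); d=b-a
p0=[*((a+b)/2)[:2],np.arctan2(d[1],d[0]),0]
p,i=fit([(c,m)],p0); print('fit',p,np.degrees(p[2]),i)
# colour check
hsv=cv2.cvtColor(im,cv2.COLOR_RGB2HSV); k=np.zeros((420,560),bool);k[115:240,240:300]=1
w=(k&(hsv[...,1]>90)&(hsv[...,2]>60))
n,l,s,_=cv2.connectedComponentsWithStats(np.uint8(w)); w=l==1+np.argmax(s[1:,4])
p2,i=fit([(c,w)],p); print('colour',p2,np.degrees(p2[2]),i)
import pickle; pickle.dump((c,m,w),open('w1.pkl','wb'))
for b in cams.boxes_of('wrist','jig')[:1]+cams.boxes_of('wrist','wedge_thick')[:1]+cams.boxes_of('wrist','wedge_thin')[:1]: print(b)
E
```

```text
[433.499 291.29   32.   ] [531.831 253.718  32.   ] 105.26562739106383
fit [485.102 268.48   -0.413   0.   ] -23.677526331553512 0.9570810431528476
colour [484.524 268.604  -0.409   0.   ] -23.45999555981568 0.94863053955566
{'rect': [114.5, 329.4, 209.0, 181.1], 'p': 0.77}
{'rect': [269.1, 182.2, 29.1, 108.2], 'p': 0.86}
```

```bash
python3 -c "
from h import *
go([645,-50,240])"
```

```text
t 2.8 pos [487.9 270.3 222.7] toolx yaw deg 153.33 tilt [-1.e-04  0.e+00 -1.e+00]
shift units [-11.365  -8.629  -0.695]
```

Request:
move_arm([
  [[-0.95, -0.72, -0.06], 0, 0],
  [[-0.95, -0.72, -0.06], 0, 0],
  [[-0.95, -0.72, -0.06], 0, 0],
  [[-0.95, -0.72, -0.06], 0, 0],
  [[-0.95, -0.72, -0.06], 0, 0],
  [[-0.95, -0.72, -0.06], 0, 0],
  [[-0.95, -0.72, -0.06], 0, 0],
  [[-0.95, -0.72, -0.06], 0, 0],
  [[-0.95, -0.72, -0.06], 0, 0],
  [[-0.95, -0.72, -0.06], 0, 0],
  [[-0.95, -0.72, -0.06], 0, 0],
  [[-0.95, -0.72, -0.06], 0, 0],
  [[0, 0, 0], 0, 0],
  [[0, 0, 0], 0, 0],
])

```text
t: 3.97
ee_pos: [646.1, -52.1, 240.4]
orientation: [-0.729, -3.056, -0.0]
ft_force: [-0.2, 1.1, 0.6]
width: 87.5
grasp_force: 0.0
```

Run:
```python
from h import *
np.set_printoptions(precision=1,suppress=True)
o=[ctrl.get_obs()['ee_pos'] for _ in range(3)];print(o)
im,c=shot('wrist'); save(cv2.resize(im,None,fx=1.4,fy=1.4),'pics/w2.png'); np.save('w2.npy',im)
for th in ['jig','block','slot_mouth','block_stop','cheek_face']:
    m=cams.cut_out('wrist',th)
    for b in m[:2]: print(th,b['p'],np.array(b['rect']))
    if th=='jig': J=m[0]['pixels']
    if th=='block': B=m[0]['pixels']
import pickle; pickle.dump((c,J,B),open('w2.pkl','wb'))
go([0,0,0])
```

```text
[array([646.1, -52.1, 240.4]), array([646.1, -52.1, 240.4]), array([646.1, -52.1, 240.4])]
jig 0.71 [261.8 132.5 272.6 265. ]
block 0.85 [283.5 163.7 109.  115.4]
slot_mouth 0.92 [260.1 134.4 273.4 268.8]
block_stop 0.78 [261.1 132.9 271.6 265.8]
cheek_face 0.84 [260.4 133.9 273.3 263.2]
t 4.27 pos [645.4 -50.4 240.7] toolx yaw deg 153.35 tilt [-0.  0. -1.]
shift units [24.  -9.8  9.6]
```

View pics/w2.png

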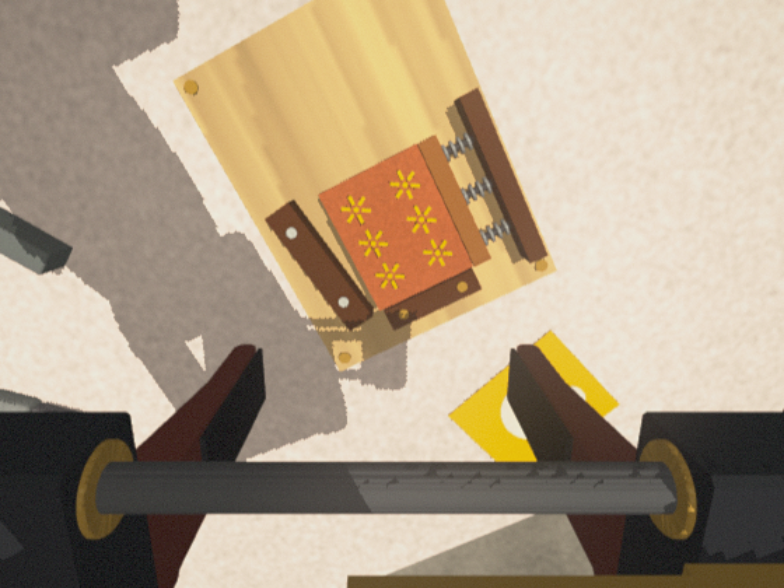

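Wrist view: the jig board's corners are at (175,80), (345,370) and (555,270). The fence is at left (267,215)-(370,320), with the slot between it and the orange block. The stop is at (432,300) and the cheek at right. Next I'll fit the board and block.

Run:
```python
from h import *
import pickle
np.set_printoptions(precision=2,suppress=True)
c,J,B=pickle.load(open('w2.pkl','rb')); im=np.load('w2.npy')
cor=[(175.5,80),(345,371),(555,270)]
P=[onz(c,(u/1.4,v/1.4),12) for u,v in cor]
print(P,np.linalg.norm(P[0]-P[1]),np.linalg.norm(P[1]-P[2]))
d=P[1]-P[0]; yaw=np.arctan2(d[1],d[0]); 
x=np.array([np.cos(yaw),np.sin(yaw)]); y=np.array([-x[1],x[0]])
# origin estimates: corners at (-160,-100),(100,-100),(100,100)
for q,(a,b) in zip(P,[(-160,-100),(100,-100),(100,100)]): print(q[:2]-a*x-b*y)
o=np.mean([q[:2]-a*x-b*y for q,(a,b) in zip(P,[(-160,-100),(100,-100),(100,100)])],0)
BV=np.array([[a,b,z] for z in (0,12) for a in(-160,100) for b in (-100,100)],float)
p,i=fit([(c,J)],[*o,yaw,0],BV); print('jig',p,np.degrees(p[2]),i)
KV=np.array([[a,b,z] for z in (12,36) for a in(-50,50) for b in (-40,40)],float)
pb,i=fit([(c,B)],[*(p[:2]+9*x),yaw,0],KV); print('block',pb,np.degrees(pb[2]),i)
s,k=np.sin(p[2]),np.cos(p[2]); dd=pb[:2]-p[:2]; print('block in jig',k*dd[0]+s*dd[1],-s*dd[0]+k*dd[1],np.degrees(pb[2]-p[2]))
# image points into jig
def injig(u,v,z,p=p):
    q=onz(c,(u/1.4,v/1.4),z)[:2]-p[:2]; return np.array([k*q[0]+s*q[1],-s*q[0]+k*q[1]])
for n,u,v in [('fence front inner',293,201),('fence back inner',373,315),('fence back out',352,328),('fence front out',267,217),('block TL front-slot',319,194),('block slot end',380,311),('stop top',477,290),('stop top2',393,328)]: print(n,injig(u,v,36))
```

```text
[array([ 463.25, -130.71,   12.  ]), array([ 724.15, -129.41,   12.  ]), array([722.04,  65.15,  12.  ])] 260.9032478747762 194.56903223508886
[622.75 -29.91]
[623.65 -29.91]
[622.54 -35.35]
jig [622.72 -33.82  -0.     0.  ] -0.10817750303780446 0.7736495788450408
block [632.3  -34.65  -0.01   0.  ] -0.6162961167842514 0.9783859743040685
block in jig 9.583646498483724 -0.8107669090385009 -0.508118613746447
fence front inner [-44.7  -58.66]
fence back inner [ 60.13 -46.37]
fence back out [ 62.32 -66.11]
fence front out [-43.16 -81.65]
block TL front-slot [-40.56 -39.19]
block slot end [ 59.65 -39.98]
stop top [78.04 34.61]
stop top2 [ 76.85 -37.19]
```

Request:
move_arm([
  [[0, 1, 0], 0, 0],
  [[0, 1, 0], 0, 0],
  [[0, 1, 0], 0, 0],
  [[0, 0, 0], 0, 0],
  [[0, 0, 0], 0, 0],
  [[0, 0, 0], 0, 0],
])

```text
t: 4.77
ee_pos: [679.0, 15.6, 240.6]
orientation: [-0.725, -3.056, 0.001]
ft_force: [-0.7, -0.5, -0.4]
width: 87.5
grasp_force: 0.0
```

Run:
```python
from h import *
import pickle
np.set_printoptions(precision=2,suppress=True)
im,c2=shot('wrist'); save(cv2.resize(im,None,fx=1.4,fy=1.4),'pics/w3.png'); np.save('w3.npy',im)
B2=cams.cut_out('wrist','block')[0]; print(B2['p'],B2['rect'])
c,J,B=pickle.load(open('w2.pkl','rb')); pickle.dump((c2,B2['pixels']),open('w3.pkl','wb'))
KV=np.array([[a,b,z] for z in (0,24) for a in(-50,50) for b in (-40,40)],float)
for ob in ([(c,B)],[(c2,B2['pixels'])]): print(fit(ob,[632,-34.6,0,12],KV))
print('z free',fit([(c,B),(c2,B2['pixels'])],[632,-34.6,0,12],KV,True))
go([0,0,0])
```

```text
0.65 [209.8, 163.0, 116.6, 111.4]
(array([632.26, -34.56,  -0.01,  12.  ]), np.float64(0.9784726639659848))
(array([632.75, -36.94,  -0.  ,  12.  ]), np.float64(0.9522605640739403))
z free (array([632.68, -35.17,  -0.01,  11.16]), np.float64(0.9597826695570516))
t 4.87 pos [679.   14.8 240.7] toolx yaw deg 153.24 tilt [-0. -0. -1.]
shift units [ 23.98 -12.76   9.64]
```

View pics/w3.png

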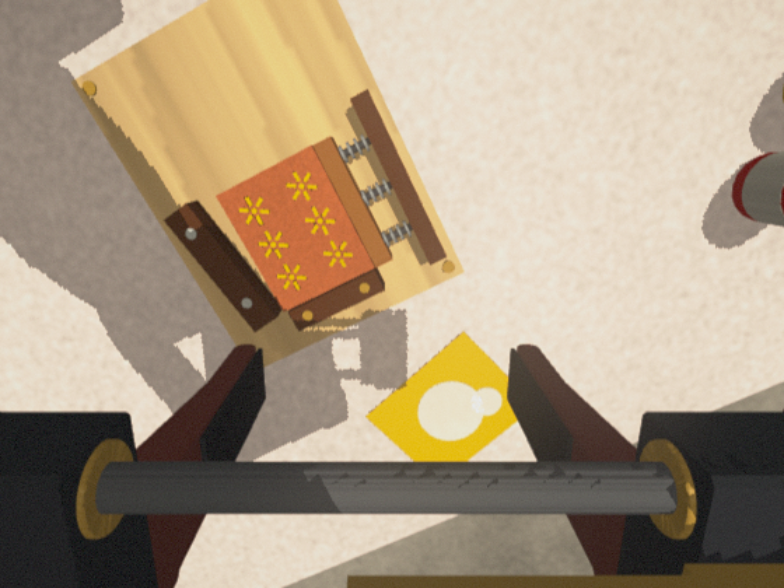

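The slot, block and stop look as expected, with the slot clear. A second wrist yaw over the jig will let me cancel any camera-mount bias.

Request:
move_arm([
  [[0.15, -0.93, 0], 0, 0],
  [[0.15, -0.93, 0], 0, 0],
  [[0.15, -0.93, 0], 0, 0],
  [[0.15, -0.93, 0], 0, 0],
  [[0.15, -0.93, 0], 0, 0],
  [[0, 0, 0], 1, 0],
  [[0, 0, 0], 1, 0],
  [[0, 0, 0], 1, 0],
  [[0, 0, 0], 1, 0],
  [[0, 0, 0], 1, 0],
  [[0, 0, 0], 1, 0],
  [[0, 0, 0], 1, 0],
  [[0, 0, 0], 1, 0],
  [[0, 0, 0], 1, 0],
  [[0, 0, 0], 1, 0],
  [[0, 0, 0], 1, 0],
  [[0, 0, 0], 1, 0],
  [[0, 0, 0], 1, 0],
  [[0, 0, 0], 1, 0],
  [[0, 0, 0], 0, 0],
])

```text
t: 6.53
ee_pos: [610.0, -80.9, 240.9]
orientation: [2.353, 2.082, -0.0]
ft_force: [0.3, -0.0, 0.2]
width: 87.9
grasp_force: 0.0
```

Run:
```python
from h import *
import pickle
np.set_printoptions(precision=2,suppress=True)
im,c4=shot('wrist'); np.save('w4.npy',im)
B4=cams.cut_out('wrist','block')[0]; print(B4['p'],B4['rect'])
pickle.dump((c4,B4['pixels']),open('w4.pkl','wb'))
KV=np.array([[a,b,z] for z in (0,24) for a in(-50,50) for b in (-40,40)],float)
print(fit([(c4,B4['pixels'])],[632,-34.6,0,12],KV))
go([0,0,0])
# rectified top view at z=36 of the slot region, 4px/mm, from views 2 (153deg) and 4
c2=pickle.load(open('w2.pkl','rb'))[0]; im2=np.load('w2.npy')
out=[]
for I,c in ((im2,c2),(im,c4)):
    W=np.array([[560,-115],[720,-115],[720,-55],[560,-55]],float)
    src=np.float32([proj(c,[x,y,36]) for x,y in W]); dst=np.float32([[0,290],[780,290],[780,0],[0,0]])
    out.append(cv2.warpPerspective(I,cv2.getPerspectiveTransform(src,dst),(780,292)))
save(np.vstack(out),'pics/slot.png')
```

```text
0.73 [290.6, 137.1, 107.6, 87.5]
(array([632.29, -35.41,  -0.  ,  12.  ]), np.float64(0.985820989998734))
t 6.63 pos [610.2 -80.7 240.8] toolx yaw deg 83.36 tilt [ 0. -0. -1.]
shift units [  0.39 -24.62   9.63]
```

View pics/slot.png

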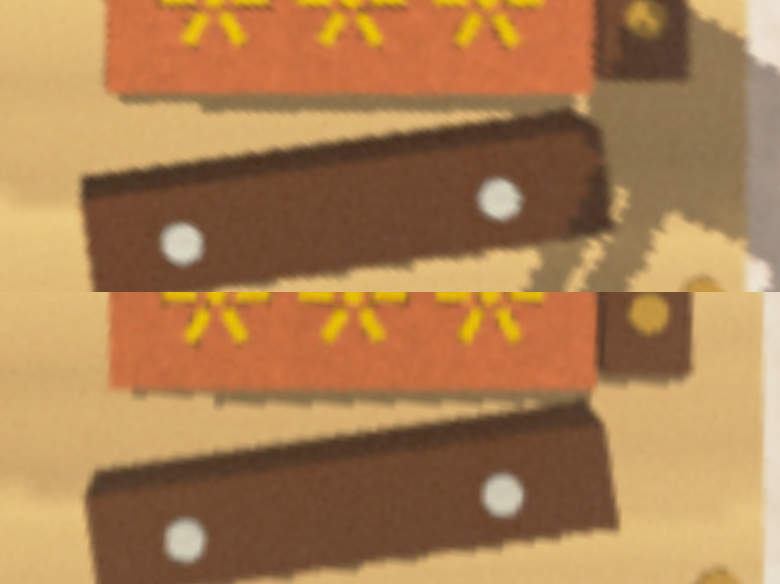

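The slot width at the mouth is about 21–22 mm, so the fence is near nominal. The block's −y face is at world y≈−75, and the jig has yaw≈0 with origin ≈(623,−34.7). Now to the wedge.

```bash
python3 -c "
from h import *
go([455,280,60],156.4)"
```

```text
t 6.63 pos [610.2 -80.7 240.8] toolx yaw deg 83.36 tilt [ 0.e+00 -1.e-04 -1.e+00]
shift units [13.613 -7.833  7.231] ('turn units (tool z)', np.float64(-14.607446883477934))
```

Request:
move_arm([
  [[0.908, -0.522, 0], 0, 0],
  [[0.908, -0.522, 0], 0, 0],
  [[0.908, -0.522, 0], 0, 0],
  [[0.908, -0.522, 0], 0, 0],
  [[0.908, -0.522, 0], 0, 0],
  [[0.908, -0.522, 0], 0, 0],
  [[0.908, -0.522, 0], 0, 0],
  [[0.908, -0.522, 0], 0, 0],
  [[0.908, -0.522, 0], 0, 0],
  [[0.908, -0.522, 0], 0, 0],
  [[0.908, -0.522, 0], 0, 0],
  [[0.908, -0.522, 0], 0, 0],
  [[0.908, -0.522, 0], 0, 0],
  [[0.908, -0.522, 0], 0, 0],
  [[0.908, -0.522, 0], 0, 0],
  [[0, 0, 0], -1, 0],
  [[0, 0, 0], -1, 0],
  [[0, 0, 0], -1, 0],
  [[0, 0, 0], -1, 0],
  [[0, 0, 0], -1, 0],
])

```text
t: 8.3
ee_pos: [456.0, 280.9, 240.8]
orientation: [1.832, 2.552, 0.0]
ft_force: [-0.4, 0.4, -0.2]
width: 88.0
grasp_force: 0.0
```

Request:
move_arm([
  [[0, 0, 0.1], -1, 0],
  [[0, 0, 0.3], -1, 0],
  [[0, 0, 0.5], -1, 0],
  [[0, 0, 0.5], -1, 0],
  [[0, 0, 0.5], -1, 0],
  [[0, 0, 0.5], -1, 0],
  [[0, 0, 0.5], -1, 0],
  [[0, 0, 0.5], -1, 0],
  [[0, 0, 0.5], -1, 0],
  [[0, 0, 0.5], -0.6, 0],
  [[0, 0, 0.2], 0, 0],
  [[0, 0, 0], 0, 0],
  [[0, 0, 0], 0, 0],
])

```text
t: 9.38
ee_pos: [456.2, 280.9, 125.8]
orientation: [-0.648, -3.074, 0.0]
ft_force: [0.4, 0.4, -0.0]
width: 88.3
grasp_force: 0.0
```

Run:
```python
from h import *
import pickle
np.set_printoptions(precision=3,suppress=True)
go([455,280,6],156.4)
im,c=shot('wrist'); m=cams.cut_out('wrist','wedge')[0]; print(m['p'],m['rect'])
save(cv2.resize(im,None,fx=1.4,fy=1.4),'pics/w5.png')
p,i=fit([(c,m['pixels'])],[485,268.5,-.411,0]); print(p,np.degrees(p[2]),i)
c1,m1,w1=pickle.load(open('w1.pkl','rb'))
print('z free',fit([(c,m['pixels']),(c1,m1)],[485,268.5,-.411,0],freez=True))
```

```text
t 9.38 pos [456.2 280.9 125.8] toolx yaw deg 156.21 tilt [-0. -0. -1.]
shift units [ 0.028 -0.053  4.794] ('turn units (tool z)', np.float64(-0.03840761951204854))
0.76 [272.4, 248.6, 34.1, 135.8]
[485.905 268.03   -0.411   0.   ] -23.528357352215487 0.9755943614559226
z free (array([486.33 , 267.945,  -0.411,  -2.624]), np.float64(0.9673156314734095))
```

View pics/w5.png

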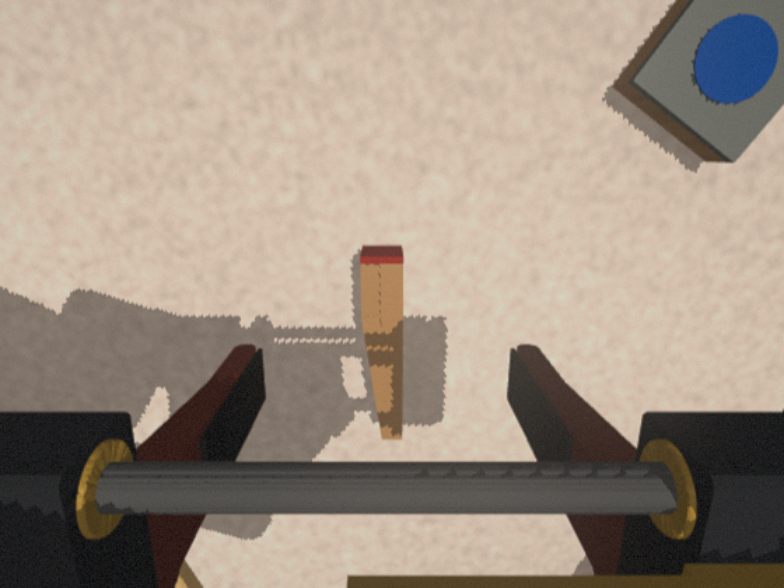

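The picture shows the wedge centred between the fingers, with its red end at (382,255). The two-view fit puts its base at the table within calibration error. I'll descend and grip the parallel tail.

Request:
move_arm([
  [[0, -0.05, 0.6], -0.04, 0],
  [[0, 0, 0.6], 0, 0],
  [[0, 0, 0.6], 0, 0],
  [[0, 0, 0.6], 0, 0],
  [[0, 0, 0.6], 0, 0],
  [[0, 0, 0.6], 0, 0],
  [[0, 0, 0.6], 0, 0],
  [[0, 0, 0.4], 0, 0],
  [[0, 0, 0.2], 0, 0],
  [[0, 0, 0], 0, 0.3],
  [[0, 0, 0], 0, 1],
  [[0, 0, 0], 0, 1],
  [[0, 0, 0], 0, 1],
  [[0, 0, 0], 0, 1],
  [[0, 0, 0], 0, 1],
  [[0, 0, 0], 0, 1],
  [[0, 0, 0], 0, 1],
  [[0, 0, 0], 0, 1],
])

```text
t: 10.98
ee_pos: [455.7, 279.9, 5.8]
orientation: [0.641, 3.075, 0.0]
ft_force: [-0.5, 0.3, -0.1]
width: 31.5
grasp_force: 0.0
```

Request:
move_arm([
  [[0, 0, 0], 0, 1],
  [[0, 0, 0], 0, 1],
  [[0, 0, 0], 0, 1],
  [[0, 0, 0], 0, 1],
  [[0, 0, 0], 0, 1],
  [[0, 0, 0], 0, 1],
])

```text
t: 11.48
ee_pos: [455.6, 279.9, 5.7]
orientation: [-0.641, -3.075, 0.0]
ft_force: [-0.5, -0.8, 0.6]
width: 22.7
grasp_force: 30.0
```

```bash
python3 -c "
from h import *
go([509.7,-88.8,120],180)"
```

```text
t 11.48 pos [455.6 279.9   5.7] toolx yaw deg 156.45 tilt [-1.e-04 -1.e-04 -1.e+00]
shift units [ -7.876 -12.655  -4.572] ('turn units (tool z)', np.float64(-4.709122719161701))
```

Request:
move_arm([
  [[0, 0, -0.3], 0, 1],
  [[0, 0, -0.7], 0, 1],
  [[0, 0, -0.9], 0, 1],
  [[0, 0, -0.9], 0, 1],
  [[0, 0, -0.9], 0, 1],
  [[0, 0, -0.6], 0, 1],
  [[0, 0, -0.27], 0, 1],
])

```text
t: 12.07
ee_pos: [456.6, 280.5, 122.6]
orientation: [0.64, 3.073, 0.004]
ft_force: [0.8, -0.1, -1.0]
width: 23.0
grasp_force: 30.0
```

Request:
move_arm([
  [[-0.2, -0.3, 0], 0, 1],
  [[-0.4, -0.7, 0], 0, 1],
  [[-0.52, -0.83, 0], 0, 1],
  [[-0.52, -0.83, 0], 0, 1],
  [[-0.52, -0.83, 0], 0, 1],
  [[-0.52, -0.83, 0], 0, 1],
  [[-0.52, -0.83, 0], 0, 1],
  [[-0.52, -0.83, 0], 0, 1],
  [[-0.52, -0.83, 0], 0, 1],
  [[-0.52, -0.83, 0], 0, 1],
  [[-0.52, -0.83, 0], 0, 1],
  [[-0.52, -0.83, 0], 0, 1],
  [[-0.52, -0.83, 0], 0, 1],
  [[-0.52, -0.83, 0], 0, 1],
  [[-0.52, -0.83, 0], 0, 1],
  [[-0.52, -0.83, 0], 0, 1],
  [[0, 0, 0], 0, 1],
])

```text
t: 13.48
ee_pos: [510.0, -91.6, 118.9]
orientation: [-0.645, -3.074, 0.001]
ft_force: [0.2, 0.9, -0.2]
width: 22.9
grasp_force: 30.0
```

Request:
move_arm([
  [[0, 0, 0], -0.7, 1],
  [[0, 0, 0], -0.9, 1],
  [[0, 0, 0], -0.9, 1],
  [[0, 0, 0], -0.9, 1],
  [[0, 0, 0], -0.9, 1],
  [[0, 0, 0], -0.41, 1],
  [[0, 0, 0], 0, 1],
  [[0, 0, 0], 0, 1],
])

```text
t: 14.15
ee_pos: [509.3, -87.8, 119.1]
orientation: [-0.002, -3.14, -0.001]
ft_force: [0.0, -1.0, -0.8]
width: 23.0
grasp_force: 30.0
```

Run:
```python
from h import *
np.set_printoptions(precision=3,suppress=True)
go([509.7,-88.8,20],180); o=ctrl.get_obs(); print(o['width'],o['grasp_force'])
for n in ('side','scene'):
    im,c=shot(n); m=cams.cut_out(n,'wedge')[:1]
    for q in m: print(n,q['p'],np.array(q['rect']))
```

```text
t 14.15 pos [509.3 -87.8 119.1] toolx yaw deg 179.93 tilt [-0.002  0.    -1.   ]
shift units [-0.023 -0.04   3.965] ('turn units (tool z)', np.float64(-0.013938312649969475))
22.979407112955922 29.962596595287323
side 0.85 [265.9 210.8  40.7  15.7]
```

Request:
move_arm([
  [[0, -0.03, 0.5], 0, 1],
  [[0, 0, 0.8], 0, 1],
  [[0, 0, 0.8], 0, 1],
  [[0, 0, 0.7], 0, 1],
  [[0, 0, 0.4], 0, 1],
  [[0, 0, 0.2], 0, 1],
  [[0, 0, 0.2], 0, 1],
  [[0, 0, 0.2], 0, 1],
  [[0, 0, 0.1], 0, 1],
  [[0, 0, 0.05], 0, 1],
  [[0, 0, 0.03], 0, 1],
  [[0, 0, 0], 0, 1],
  [[0, 0, 0], 0, 1],
])

```text
t: 15.43
ee_pos: [510.4, -88.8, 20.8]
orientation: [-0.0, 3.141, -0.0]
ft_force: [0.6, -0.1, 0.1]
width: 22.8
grasp_force: 30.0
```

Run:
```python
from h import *
go([509.7,-88.8,17.8],180); o=ctrl.get_obs(); print(o['ft_force'],o['moment'],o['grasp_force'])
out=[]
for n,(x0,y0) in (('side',(225,180)),('scene',(215,180))):
    im,c=shot(n); out.append(cv2.resize(im[y0:y0+90,x0:x0+130],None,fx=3.0,fy=3.0,interpolation=cv2.INTER_CUBIC))
save(np.hstack(out),'pics/placed.png')
```

```text
t 15.43 pos [510.4 -88.8  20.8] toolx yaw deg -180.0 tilt [ 6.e-04 -1.e-04 -1.e+00]
shift units [0.028 0.    0.119] ('turn units (tool z)', np.float64(0.0006102280531194992))
[ 0.61780303 -0.05129255  0.08548086] [-0.0076393  -0.0085614  -0.00538537] 29.96257245540619
```

View pics/placed.png

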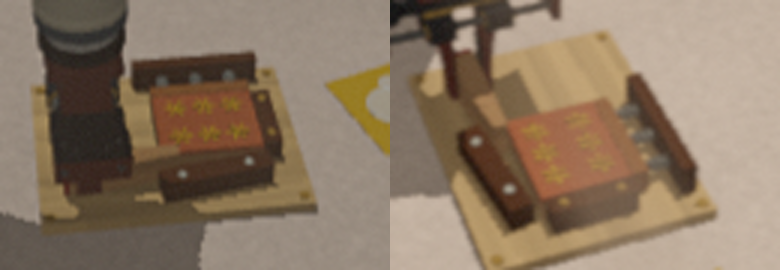

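Both crops show the thin end in the mouth between the block and the fence. I'll lower the last 2.5 mm, let go and rise.

Request:
move_arm([
  [[0, 0, 0.06], 0, 1],
  [[0, 0, 0.05], 0, 1],
  [[0, 0, 0], 0, 1],
  [[0, 0, 0], 0, 0.5],
  [[0, 0, 0], 0, 0.3],
  [[0, 0, 0], 0, 0.3],
  [[0, 0, 0], 0, 0.3],
  [[0, 0, 0], 0, 0.3],
  [[0, 0, 0], 0, 0.3],
])

```text
t: 16.28
ee_pos: [510.2, -88.8, 17.7]
orientation: [-0.0, 3.142, -0.0]
ft_force: [0.3, -0.4, -0.2]
width: 59.2
grasp_force: 0.0
```

Request:
move_arm([
  [[0, 0, -0.2], 0, 0.3],
  [[0, 0, -0.4], 0, 0.3],
  [[0, 0, -0.7], 0, 0.3],
  [[0, 0, -0.9], 0, 0.3],
  [[0, 0, -0.9], 0, 0.3],
  [[0, 0, -0.9], 0, 0.3],
  [[0, 0, -0.9], 0, 0.3],
  [[0.5, 0, -0.9], 0, 0.3],
  [[0.9, 0, -0.5], 0, 0.3],
  [[0.9, 0, 0], 0, 0.3],
  [[0.9, 0, 0], 0, 0.3],
  [[0, 0, 0], 0, 0.3],
])

```text
t: 17.28
ee_pos: [425.9, -88.3, 175.8]
orientation: [-0.0, -3.139, -0.001]
ft_force: [-0.7, 0.4, 0.7]
width: 61.1
grasp_force: 0.0
```

Run:
```python
from h import *
np.set_printoptions(precision=3,suppress=True)
obs=[]
for n,p0 in (('side',0),('scene',0)):
    im,c=shot(n); ms=[q for q in cams.cut_out(n,'wedge')]
    for q in ms[:2]: print(n,q['p'],np.array(q['rect']))
    if n=='side': mc=(c,ms[0]['pixels']) if ms else None; ims=im
im,c=shot('wrist'); save(cv2.resize(im,None,fx=1.4,fy=1.4),'pics/w6.png')
ms=cams.cut_out('wrist','wedge')
for q in ms[:2]: print('wrist',q['p'],np.array(q['rect']))
if ms: print(fit([(c,ms[0]['pixels'])],[542,-87,0,12]))
go([0,0,0])
```

```text
side 0.33 [283.1 227.1  97.1  59.8]
scene 0.83 [242.9 213.8  18.6  35.5]
scene 0.7 [426.9 202.6  19.6  25.1]
wrist 0.89 [276.9 290.8  28.1  82. ]
(array([542.583, -86.79 ,  -0.008,  12.   ]), np.float64(0.7707604676726292))
t 17.58 pos [431.2 -88.9 175.4] toolx yaw deg -179.99 tilt [ 0.001 -0.    -1.   ]
shift units [17.253  3.561  7.001]
```

View pics/w6.png

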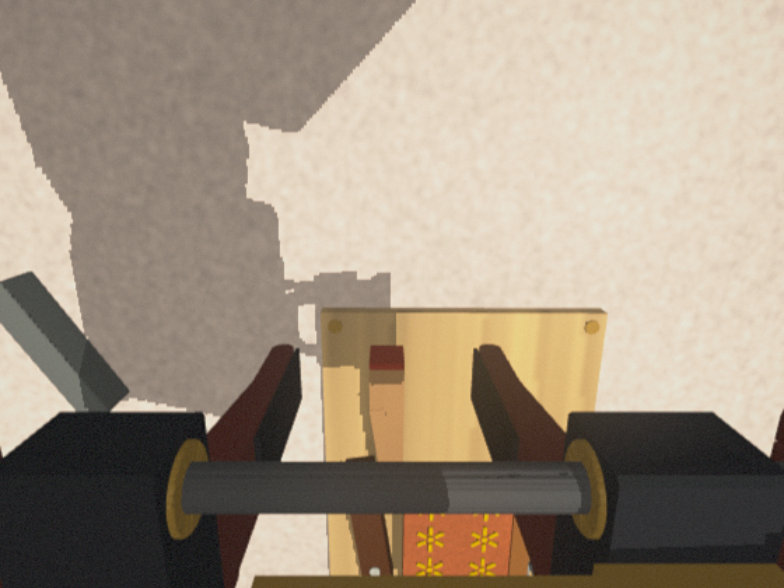

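The wedge lies flat in the mouth in line with the slot, let go of. Its red end is at (387,357), world x≈487. I'll shut the fingers and come down behind it.

Request:
move_arm([
  [[0, 0, 0.5], 0, 1],
  [[0, 0, 0.9], 0, 1],
  [[0, 0, 0.9], 0, 1],
  [[0, 0, 0.9], 0, 1],
  [[0, 0, 0.9], 0, 1],
  [[0, 0, 0.9], 0, 1],
  [[0, 0, 0.8], 0, 1],
  [[0, 0, 0.4], 0, 1],
  [[0, 0, 0.1], 0, 1],
  [[0, 0, 0], 0, 1],
  [[0, 0, 0], 0, 1],
  [[0, 0, 0], 0, 1],
  [[-0.4, 0, 0], 0, 1],
  [[-0.5, 0, 0], 0, 1],
  [[0, 0, 0], 0, 1],
  [[0, 0, 0], 0, 1],
])

```text
t: 18.92
ee_pos: [454.0, -88.9, 18.3]
orientation: [-0.001, 3.139, -0.001]
ft_force: [0.1, -0.0, -0.4]
width: 0.2
grasp_force: 0.0
```

```bash
python3 -c "
from h import *
go([477,-88.5,18],180); o=ctrl.get_obs(); print(o['ft_force'],o['width'])"
```

```text
t 18.92 pos [454.  -88.9  18.3] toolx yaw deg -179.98 tilt [ 2.1e-03 -5.0e-04 -1.0e+00]
shift units [-0.919  0.016  0.016] ('turn units (tool z)', np.float64(0.004792909416505608))
[ 0.11028707 -0.02534894 -0.38856556] 0.22983366906452027
```

Request:
move_arm([
  [[-0.1, 0, 0], 0, 1],
  [[-0.1, 0, 0], 0, 1],
  [[-0.1, 0, 0], 0, 1],
  [[-0.1, 0, 0], 0, 1],
  [[-0.1, 0, 0], 0, 1],
  [[-0.1, 0, 0], 0, 1],
  [[-0.1, 0, 0], 0, 1],
  [[-0.08, 0, 0], 0, 1],
  [[-0.08, 0, 0], 0, 1],
  [[-0.08, 0, 0], 0, 1],
  [[-0.08, 0, 0], 0, 1],
  [[-0.08, 0, 0], 0, 1],
  [[-0.08, 0, 0], 0, 1],
  [[-0.08, 0, 0], 0, 1],
  [[-0.08, 0, 0], 0, 1],
  [[-0.08, 0, 0], 0, 1],
])

```text
t: 20.25
ee_pos: [488.3, -88.8, 17.7]
orientation: [0.0, -3.142, -0.0]
ft_force: [-0.7, 0.1, -0.7]
width: 0.4
grasp_force: 0.1
```

Request:
move_arm([
  [[-0.05, 0, 0], 0, 1],
  [[-0.05, 0, 0], 0, 1],
  [[-0.05, 0, 0], 0, 1],
  [[-0.05, 0, 0], 0, 1],
  [[-0.05, 0, 0], 0, 1],
  [[-0.05, 0, 0], 0, 1],
  [[-0.05, 0, 0], 0, 1],
  [[-0.05, 0, 0], 0, 1],
  [[-0.05, 0, 0], 0, 1],
  [[-0.05, 0, 0], 0, 1],
])

```text
t: 21.08
ee_pos: [500.8, -88.8, 17.7]
orientation: [0.0, -3.142, -0.0]
ft_force: [0.5, -0.9, 0.1]
width: 0.4
grasp_force: 0.1
```

Request:
move_arm([
  [[-0.05, 0, 0], 0, 1],
  [[-0.05, 0, 0], 0, 1],
  [[-0.05, 0, 0], 0, 1],
  [[-0.05, 0, 0], 0, 1],
  [[-0.05, 0, 0], 0, 1],
  [[-0.05, 0, 0], 0, 1],
])

```text
t: 21.58
ee_pos: [508.3, -88.8, 17.7]
orientation: [-0.0, 3.142, -0.0]
ft_force: [-0.3, 0.1, -0.3]
width: 0.1
grasp_force: 0.1
```

Request:
move_arm([
  [[-0.05, 0, 0], 0, 1],
  [[-0.05, 0, 0], 0, 1],
  [[-0.05, 0, 0], 0, 1],
  [[-0.05, 0, 0], 0, 1],
  [[-0.05, 0, 0], 0, 1],
])

```text
t: 22.0
ee_pos: [514.5, -88.8, 17.7]
orientation: [0.0, -3.142, 0.0]
ft_force: [-0.9, 0.0, 0.1]
width: 0.2
grasp_force: 0.1
```

Request:
move_arm([
  [[-0.04, 0, 0], 0, 1],
  [[-0.04, 0, 0], 0, 1],
  [[-0.04, 0, 0], 0, 1],
  [[-0.04, 0, 0], 0, 1],
])

```text
t: 22.33
ee_pos: [518.5, -88.7, 17.7]
orientation: [0.0, -3.142, -0.0]
ft_force: [0.3, 0.0, 0.1]
width: 0.7
grasp_force: 0.2
```

Run:
```python
from h import *
o=ctrl.get_obs(); print(o['ft_force'],o['moment'],o['ee_pos'])
out=[]
for n,(x0,y0) in (('side',(225,180)),('scene',(215,180))):
    im,c=shot(n); out.append(cv2.resize(im[y0:y0+90,x0:x0+130],None,fx=3.0,fy=3.0,interpolation=cv2.INTER_CUBIC))
save(np.hstack(out),'pics/push1.png')
```

```text
[0.30530041 0.04736715 0.05325664] [0.03722481 0.06050934 0.02390006] [518.48260765 -88.7495404   17.67460103]
```

View pics/push1.png

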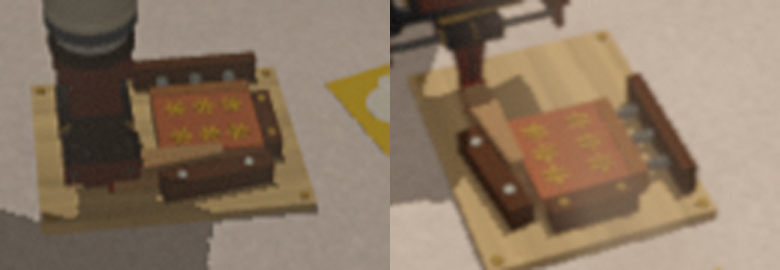

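The wedge is moving into the slot in line. I'll continue gently, watching the force.

Request:
move_arm([
  [[-0.04, 0, 0], 0, 1],
  [[-0.04, 0, 0], 0, 1],
  [[-0.04, 0, 0], 0, 1],
])

```text
t: 22.68
ee_pos: [521.4, -88.7, 17.6]
orientation: [0.0, -3.141, -0.0]
ft_force: [-0.7, -0.3, -0.0]
width: 0.4
grasp_force: 0.2
```

Request:
move_arm([
  [[-0.04, 0, 0], 0, 1],
  [[-0.04, 0, 0], 0, 1],
  [[-0.04, 0, 0], 0, 1],
])

```text
t: 22.93
ee_pos: [524.5, -88.8, 17.7]
orientation: [0.0, -3.142, -0.0]
ft_force: [0.3, 0.2, -0.3]
width: 0.1
grasp_force: 0.2
```

Request:
move_arm([
  [[-0.04, 0, 0], 0, 1],
  [[-0.04, 0, 0], 0, 1],
  [[-0.04, 0, 0], 0, 1],
])

```text
t: 23.18
ee_pos: [527.3, -88.7, 17.6]
orientation: [0.0, -3.141, -0.0]
ft_force: [-1.9, 0.6, 1.2]
width: 0.6
grasp_force: 0.6
```

Request:
move_arm([
  [[-0.04, 0, 0], 0, 1],
  [[-0.04, 0, 0], 0, 1],
])

```text
t: 23.35
ee_pos: [529.3, -88.7, 17.6]
orientation: [0.0, -3.141, -0.0]
ft_force: [-1.1, 0.2, -1.7]
width: 0.4
grasp_force: 0.5
```

Request:
move_arm([
  [[-0.04, 0, 0], 0, 1],
  [[-0.04, 0, 0], 0, 1],
])

```text
t: 23.52
ee_pos: [531.4, -88.7, 17.6]
orientation: [0.0, -3.141, -0.0]
ft_force: [-1.7, 0.9, 0.3]
width: 0.4
grasp_force: 0.8
```

Request:
move_arm([
  [[-0.04, 0, 0], 0, 1],
  [[-0.03, 0, 0], 0, 1],
])

```text
t: 23.68
ee_pos: [532.3, -88.6, 17.5]
orientation: [0.0, -3.14, -0.0]
ft_force: [-5.3, 0.9, 3.5]
width: 0.5
grasp_force: 2.5
```

Request:
move_arm([
  [[-0.03, 0, 0], 0, 1],
  [[-0.03, 0, 0], 0, 1],
])

```text
t: 23.85
ee_pos: [533.0, -88.6, 17.4]
orientation: [0.0, -3.138, -0.001]
ft_force: [-7.2, 0.3, 4.8]
width: 0.8
grasp_force: 3.8
```

Request:
move_arm([
  [[-0.02, 0, -0.02], 0, 1],
  [[-0.02, 0, -0.02], 0, 1],
  [[0, 0, 0], 0, 1],
])

```text
t: 24.1
ee_pos: [533.5, -88.5, 18.0]
orientation: [0.0, -3.137, -0.001]
ft_force: [-6.0, 0.0, 0.6]
width: 0.1
grasp_force: 3.1
```

Request:
move_arm([
  [[-0.02, 0, 0], 0, 1],
  [[-0.02, 0, -0.01], 0, 1],
  [[0, 0, 0], 0, 1],
])

```text
t: 24.35
ee_pos: [533.8, -88.4, 18.0]
orientation: [0.0, -3.136, -0.001]
ft_force: [-8.1, 0.5, 0.4]
width: 0.3
grasp_force: 3.9
```

Request:
move_arm([
  [[-0.03, 0, 0], 0, 1],
  [[-0.03, 0, -0.01], 0, 1],
  [[0, 0, 0], 0, 1],
])

```text
t: 24.6
ee_pos: [534.4, -88.4, 18.1]
orientation: [0.0, -3.134, -0.002]
ft_force: [-9.7, -0.7, 0.9]
width: 1.0
grasp_force: 4.8
```

Request:
move_arm([
  [[-0.02, 0, 0], 0, 1],
  [[-0.02, 0, -0.01], 0, 1],
  [[0, 0, 0], 0, 1],
])

```text
t: 24.85
ee_pos: [534.7, -88.3, 18.2]
orientation: [0.0, -3.133, -0.002]
ft_force: [-10.8, -0.4, 0.6]
width: 0.8
grasp_force: 5.5
```

Request:
move_arm([
  [[-0.03, 0, 0], 0, 1],
  [[-0.03, 0, -0.01], 0, 1],
  [[0, 0, 0], 0, 1],
])

```text
t: 25.1
ee_pos: [535.3, -88.2, 18.2]
orientation: [0.0, -3.131, -0.002]
ft_force: [-12.5, -0.4, 1.4]
width: 0.3
grasp_force: 6.5
```

Request:
move_arm([
  [[-0.03, 0, 0], 0, 1],
  [[-0.03, 0, -0.01], 0, 1],
  [[0, 0, 0], 0, 1],
])

```text
t: 25.35
ee_pos: [535.8, -88.1, 18.2]
orientation: [0.0, -3.129, -0.003]
ft_force: [-14.9, 0.1, 1.4]
width: 0.5
grasp_force: 7.5
```

Request:
move_arm([
  [[-0.03, 0, 0], 0, 1],
  [[-0.03, 0, -0.01], 0, 1],
  [[0, 0, 0], 0, 1],
])

```text
t: 25.6
ee_pos: [536.4, -88.0, 18.2]
orientation: [0.0, -3.127, -0.003]
ft_force: [-16.0, -1.3, 1.5]
width: 0.8
grasp_force: 8.5
```

Request:
move_arm([
  [[-0.03, 0, -0.01], 0, 1],
  [[0, 0, 0], 0, 1],
  [[0, 0, 0], 0, 1],
  [[0, 0, 0], 0, 1],
])

```text
t: 25.93
ee_pos: [536.7, -88.0, 18.3]
orientation: [0.0, -3.126, -0.003]
ft_force: [-17.5, -1.7, 1.6]
width: 0.3
grasp_force: 8.9
```

The wedge stands firm at about 17 N. I'll back off and check.

Request:
move_arm([
  [[0.2, 0, 0], 0, 1],
  [[0.4, 0, 0], 0, 1],
  [[0.7, 0, 0], 0, 1],
  [[0.7, 0, -0.2], 0, 1],
  [[0.3, 0, -0.6], 0, 1],
  [[0, 0, -0.9], 0, 1],
  [[0, 0, -0.9], 0, 1],
  [[0, 0, -0.9], 0, 1],
  [[0, 0, -0.9], 0, 1],
  [[0, 0, -0.9], 0, 1],
  [[0, 0, -0.9], 0, 1],
  [[0.9, 0, -0.5], 0, 1],
  [[0.9, 0, 0], 0, 1],
  [[0.5, 0, 0], 0, 1],
  [[0, 0, 0], 0, 1],
  [[0, 0, 0], 0, 1],
])

```text
t: 27.27
ee_pos: [429.7, -88.9, 188.1]
orientation: [0.001, 3.14, -0.0]
ft_force: [0.3, -0.4, -0.2]
width: 0.3
grasp_force: 0.0
```

Run:
```python
from h import *
np.set_printoptions(precision=3,suppress=True)
go([0,0,0]); out=[]
for n,(x0,y0) in (('side',(225,180)),('scene',(215,180))):
    im,c=shot(n); out.append(cv2.resize(im[y0:y0+90,x0:x0+130],None,fx=3.0,fy=3.0,interpolation=cv2.INTER_CUBIC))
    a=c
    if n=='side': s=c
save(np.hstack(out),'pics/final.png')
K={'a':1}
```

```text
t 27.27 pos [429.7 -88.9 188.1] toolx yaw deg 179.98 tilt [ 0.001 -0.    -1.   ]
shift units [17.201  3.553  7.499]
```

View pics/final.png

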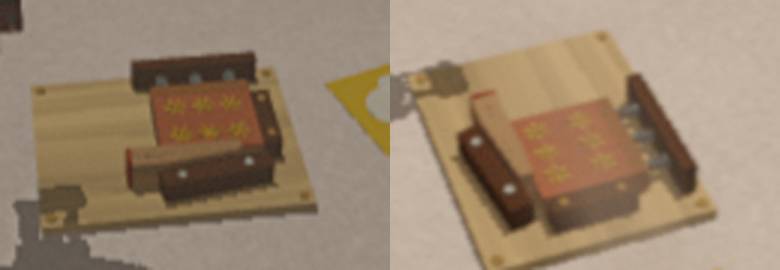

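The crops show the wedge in line and flat in the slot, with its red end out of the mouth. The block is straight against its stop.

```bash
python3 -c "
from workcell import ctrl
print(ctrl.close_job())"
```

```text
the job is handed in; nothing more can be done
None
```

The wedge is jammed in the slot and held a push of about 17 N (highest reading 17.5 N); the block looks straight against its end stop, no other item on the table was touched, and the job is handed in without the judge's result being shown.

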